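# Start the units for a scope examination

## Task

Get the veterinary table ready for a scope examination: with a fingertip gently press the green start key of the light source fully home, then the blue start key of the suction pump, then the yellow start key of the handheld oximeter, in that order. Leave the red standby keys up, and do not pick up or shift the oximeter or anything else lying about.

Things in the scene. Friction and masses are not known exactly. Their poses are not given: they have to be found in the camera images.
- light_source: Scope light source: white case with a green front, 150 x 150 mm, top face 80 mm above the table, fixed to the table. Origin: centre of its underside; z up, its front faces its own -x.
- light_key_top (a point): Centre of the top face of the light source's GREEN start key, a round cap 28 mm wide standing 12 mm above the case (92 mm above the table) when up. At x -35, y +35 mm in the light source's frame. The point goes down with the key.
- light_key (a joint): The light source's green start key. It slides straight down into the case: joint 0 = up, 0.007 m = fully home. It moves under a push of about 3 N, has no return spring and stays where it is left; pushing on past home meets a hard stop (over 25 N on the unit is too hard). Home means at least 5 mm down.
- light_stop (a joint): The light source's RED standby key, same shape and push as the green one, its centre at x -35, y -35 mm in the light source's frame, 70 mm from the green key. Starts up (0) and must stay up.
- suction_pump: Suction pump: grey case, 150 x 150 mm, top face 65 mm above the table, with a clear round jar with a blue lid (70 mm wide, top 110 mm above the table) at x -35, y 0 mm. Fixed to the table. Origin: centre of its underside; z up, its front faces its own -x.
- pump_key_top (a point): Centre of the top face of the suction pump's BLUE start key, a round cap 28 mm wide standing 12 mm above the case (77 mm above the table) when up. At x +42, y +35 mm in the pump's frame. The point goes down with the key.
- pump_key (a joint): The suction pump's blue start key. It slides straight down into the case: joint 0 = up, 0.007 m = fully home. It moves under a push of about 3 N, has no return spring and stays where it is left; pushing on past home meets a hard stop (over 25 N on the unit is too hard). Home means at least 5 mm down.
- pump_stop (a joint): The suction pump's RED standby key, same shape and push as the blue one, its centre at x +42, y -35 mm in the pump's frame, 70 mm from the blue key. Starts up (0) and must stay up.
- oximeter: Handheld pulse oximeter: white with blue edges and a black screen, 140 x 62 x 28 mm, about 0.3 kg, lying loose on the table, screen up. Origin: centre of its underside; its x runs along its length, the screen on the +x half, the key on the -x half.
- oximeter_key_top (a point): Centre of the top face of the oximeter's YELLOW start key, a round cap 28 mm wide standing 12 mm above the oximeter (40 mm above the table) when up. At x -38, y 0 mm in the oximeter's frame. The point goes down with the key.
- oximeter_key (a joint): The oximeter's yellow start key. It slides straight down into the case: joint 0 = up, 0.007 m = fully home. It moves under a push of about 3 N, has no return spring and stays where it is left; pushing on past home meets a hard stop (over 25 N on the unit is too hard). Home means at least 5 mm down.
- connector: Bystander, loose: blue angled breathing-tube connector, 60 x 30 x 18 mm, lying on top of the light source behind its two keys.
- laryngoscope: Bystander, loose: steel laryngoscope, 110 mm handle with a blade, lying on the table near the robot.
- vial: Bystander, loose: amber vial, 28 mm wide, 50 mm tall, on the table near the robot.
- spray: Bystander, loose: white and green bottle, 64 mm wide, 110 mm tall, beyond the units.
- bowl: Bystander, loose: steel bowl, 110 mm wide, 45 mm tall, beyond the units.
- tape: Bystander, loose: roll of blue tape, 70 mm wide, 25 mm tall, lying flat beyond the units.
- syringe: Bystander, loose: clear syringe, about 150 mm long, lying beyond the units.
Mind the look-alikes: they are no part of the job. Leave any orange or purple look-alike of the oximeter alone.

How it is judged:
By the outcome, as a careful person would: the job done as asked, in the order asked, and still so for the second after the job is handed in, with the robot touching nothing.
It also fails if it takes over 56 s, if anything falls off the work surface, if the arm or the gripper's body presses on something with over 40 N, if the wrist force passes 120 N, or if a joint passes its speed limit or range.

## Robot

A 6-joint arm with a two-finger parallel gripper is mounted at the origin on the work surface. World frame = base frame: x ahead of the robot, y to its left, z up, the work surface at z = 0. Lengths are in mm, angles in rad, forces in N, time in s.
With the tool pointing down it reaches from about 300 to 875 mm from the base axis. Payload 6.4 kg.
Tool frame: the origin (TCP) lies where the fingers leave the gripper's body, on its centre line; the fingertips stand 73 mm ahead of it and the grasp point (between the pads) lies 54 mm ahead of it (tip_extent is the distance from the TCP to the fingertips, in mm); z points along the fingers, y is the line along which they close (so a half turn about z gives the same grasp; the last joint's range is limited). The gripper opens to 85 mm and grips with 20 to 120 N. Pads are 22 mm wide; open, the fingers measure 114 mm over their backs; the gripper's body (76 mm by 85 mm) begins 54 mm behind the grasp point. The pads swing forward as they close: fully open they stand 13 mm farther back than shut.
Start: joints at [1.143, 0.181, 1.607, -0, 1.354, -0.206], TCP at [126.479, 560.932, 303.888] pointing down, gripper open.
Joint ranges: [-2.99, 2.99], [-0.89, 2.07], [0.3, 2.58], [-1.14, 4.28], [0, 2.63], [-3.12, 3.12]. Speed limits (rad/s): [2.57, 2.57, 3.01, 3.14, 3.14, 3.14].

## Interface

Orientations are given as a unit quaternion [w, x, y, z].
In Python, from rig import get_obs, get_image, job_done, tip_extent gives the robot as it stands.
- The arm moves only by the tool apply_moves, never from a script. Its arguments are lists of equal length, an entry for each row: "xyz": the shift along the tool's x, y, z in m, a list of three; "twist": the turn, a rotation vector about the tool's x, y, z in degrees, a list of three; "jaw": the finger opening in m, from 0 to 0.0854. A call has exactly 5 rows; each row is the pose to reach, as a shift and turn from the pose commanded when the call began, along the tool's axes at that moment; what a row does not reach only later rows make up. A row lasts 1/12 s, in which the tool goes at most 41.7 mm and 7.16 degrees, less where a joint would pass 70% of its speed; a pose out of reach is approached as far as the arm can. A call with a gripper value outside its range is refused whole. The fingers move at their own pace and stop on an object; the grip force is fixed at half the most. Time passes only in rows, so rows that repeat a pose let the fingers close, or fill a call up. It gives the time, the measured TCP pose, the force, the opening and the grip force at its end, in the units of the state.
- get_obs(): the state, without advancing time (a new reading comes with each control period).
- get_image(name): name is "side" or "top" or "wrist"; returns a dict with "image" (420x560x3 uint8, red, green, blue), "z_map" (420x560 float32, mm along the optical axis (not along the pixel's ray), 0 where there is no reading), "vertical_fov" (degrees; the focal length in pixels is half the picture's height over the tangent of half this angle, whatever the lens; pixels are square), "cx", "cy" (the principal point, pixels), "world_from_camera" (4x4, takes a point from camera to world coordinates); the wrist camera has in their place "mount" (4x4, takes a point from camera to tool coordinates, whose origin is the TCP and whose axes are the flange's). Camera axes: x right, y up, looking along -z (the intrinsics and any distortion apply to the point x, -y, -z); pixel columns grow to the right and rows downward; lengths in mm; the calibration is good to about 2 mm. A picture is of the moment at which its call begins: read the wrist's pose just before it.
- job_done(): hands the job in; it is judged then, once.
The state is a dict: "t": time; "joint_pos": joint angles; "joint_vel": joint speeds; "effort": joint torques, N m; "eef_pos": TCP position; "orientation": TCP orientation; "wrist_force": force on the tool from outside, world axes, zero at the start; "moment": the same for the moment, N m; "finger_gap": finger opening in mm; "grip_force": force on a finger pad.
Only numpy, scipy, OpenCV 4.12 (cv2) and the standard library are available. Lean on these libraries where they do the work, as an engineer would, in place of code of your own. Each camera call takes 0.05 s, during which the arm holds its last target. There are 200 camera calls.

## Working session

There is one attempt and no reset: what is moved stays moved. The work goes in short steps, Python scripts to look and compute and a tool call to move; the robot and the scene stay as the last step left them, time stands still between calls to the robot, and variables do not carry over. Pictures are saved under pics/ and viewed, at most 10 in all, crops included, and the job is handed in when it is done.

Besides the shell and the picture viewer there is one more tool, called after "Call:" as name(argument=value, ...), one argument or row to a line, values as JSON. apply_moves: Moves the arm, as the interface text tells. Its arguments: {"type":"object","properties":{"xyz":{"type":"array"},"twist":{"type":"array"},"jaw":{"type":"array"}},"required":["xyz","twist","jaw"]}

```bash
mkdir -p pics
cat > h.py <<'E'
import numpy as np,cv2
from rig import get_obs,get_image,job_done,tip_extent
from scipy.spatial.transform import Rotation as R
def cam(n):
    o=get_obs(); g=get_image(n); h=g["image"].shape[0]
    g["f"]=h/2/np.tan(np.radians(g["vertical_fov"])/2)
    if n=="wrist":
        T=np.eye(4);q=o["orientation"];T[:3,:3]=R.from_quat([q[1],q[2],q[3],q[0]]).as_matrix();T[:3,3]=o["eef_pos"]
        g["T"]=T@np.array(g["mount"])
    else: g["T"]=np.array(g["world_from_camera"])
    return g
def ray(g,u,v,z):
    T=g["T"];d=T[:3,:3]@np.array([(u-g["cx"])/g["f"],-(v-g["cy"])/g["f"],-1]);o=T[:3,3]
    return (o+d*(z-o[2])/d[2]).round(1)
def zat(g,u,v):
    d=float(g["z_map"][int(v),int(u)]);T=g["T"]
    return (T[:3,:3]@(np.array([(u-g["cx"])/g["f"],-(v-g["cy"])/g["f"],-1])*d)+T[:3,3]).round(1)
def blobs(g,lo,hi,amin=30):
    hsv=cv2.cvtColor(g["image"],cv2.COLOR_RGB2HSV);m=cv2.inRange(hsv,lo,hi)
    n,_,s,c=cv2.connectedComponentsWithStats(m)
    return [(c[i].round(1),s[i].tolist()) for i in range(1,n) if s[i][4]>=amin]
def save(g,n): cv2.imwrite(n,g["image"][:,:,::-1])
E
python3 - <<'E'
from h import *
g=cam("top");s=cam("side");save(g,"pics/top.png");save(s,"pics/side.png")
print(get_obs(),tip_extent() if callable(tip_extent) else tip_extent)
print({k:v for k,v in g.items() if k not in("image","z_map")})
C={"green":((45,90,60),(80,255,255)),"blue":((95,120,60),(125,255,255)),"yellow":((22,120,90),(34,255,255)),"red":((0,150,80),(6,255,255)),"orange":((7,130,90),(20,255,255)),"purple":((126,70,50),(160,255,255))}
for k,(a,b) in C.items():
    for c,st in blobs(g,a,b): print(k,c,st,zat(g,*c))
E
```

```text
{'t': 0.1, 'joint_pos': array([ 1.14273263e+00,  1.81517695e-01,  1.60789107e+00, -1.61693620e-05,
        1.35379073e+00, -2.06295861e-01]), 'joint_vel': array([ 8.75023119e-05,  6.44431162e-04, -2.36702623e-03,  8.01524496e-04,
        1.06692982e-03, -7.14521799e-05]), 'effort': array([-6.47085271e-04, -4.45873618e+01, -3.52240670e+01, -3.37687943e-04,
        4.10866269e-03, -8.33280581e-06]), 'eef_pos': array([126.29902964, 560.57272232, 303.05368436]), 'orientation': array([-2.43076425e-04,  1.10655060e-01,  9.93858547e-01, -7.65803580e-04]), 'wrist_force': array([0.46366342, 0.65616444, 0.87134821]), 'moment': array([-0.03351317, -0.03994307, -0.00292835]), 'grip_force': 0.0, 'finger_gap': 85.5552265889862} 72.6
{'vertical_fov': 52.73183847173183, 'cx': 277.56865095430675, 'cy': 202.80255728788947, 'world_from_camera': array([[-9.17716029e-03,  9.96569278e-01, -8.22523830e-02,
         4.84899649e+02],
       [-9.99951211e-01, -8.84539416e-03,  4.39700926e-03,
        -7.85750119e+00],
       [ 3.65436960e-03,  8.22887220e-02,  9.96601832e-01,
         1.07868177e+03],
       
[... 1275 characters left out ...]
, 238, 31, 31, 737] [449.9  11.6 108.9]
yellow [419.  159.9] [414, 155, 11, 11, 99] [ 674.2 -364.2   41.3]
yellow [399.6 236.6] [394, 231, 12, 12, 105] [ 485.  -310.5   38.9]
yellow [440.3 325.1] [435, 320, 12, 12, 107] [ 271.8 -401.5   39.3]
red [540.6 149.2] [520, 120, 40, 60, 2235] [ 677.9 -604.5  141.3]
red [285. 221.] [280, 215, 11, 13, 111] [524.2 -29.4  79.4]
red [167.5 222. ] [162, 216, 12, 13, 121] [523.9 244.7  90.2]
orange [507.6  69.5] [483, 53, 50, 34, 1558] [ 891.8 -580.6   70.1]
orange [413.4 149.7] [397, 118, 35, 59, 858] [ 702.7 -355.6   28.1]
purple [431.9 310.4] [411, 277, 44, 64, 984] [ 305.3 -385.7   30.9]
purple [431.5 302. ] [427, 300, 10, 5, 34] [ 325.5 -385.2   31.6]
```

View pics/top.png

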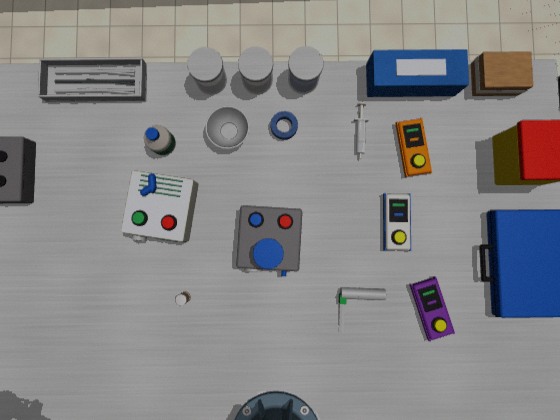

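View pics/side.png

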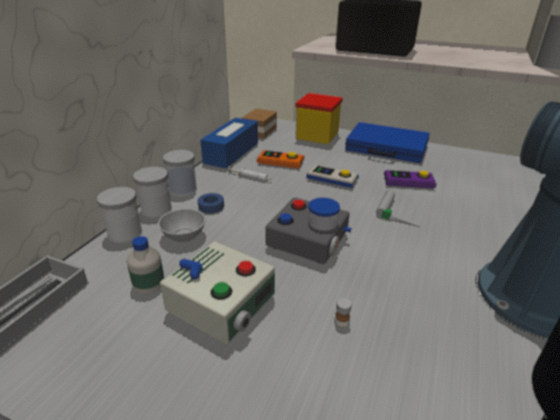

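Candidates in the top view:
- **Green:** the key is at (138,217). Other green things are the screen glyphs and the vents.
- **Blue:** the key is at (255,219). The jar lid (268,253), tape (284,125), spray cap (151,133) and connector (149,185) are not it.
- **Yellow:** the key on the white oximeter is at (400,237). The look-alikes are orange (419,160) and purple (440,325).
- **Red standby keys:** (168,222) and (285,221), to be left up.

The side view shows the same layout.

Run:
```python
from h import *
g=cam("top")
for n,u,v,z in(("green",137.7,217.5,92),("red",167.5,222,92),("blue",255.3,219.2,77),("red2",285,221,77),("yellow",399.6,236.6,40)): print(n,ray(g,u,v,z))
cr=[cv2.resize(g["image"][v-40:v+40,u-40:u+40],(260,260),interpolation=cv2.INTER_CUBIC) for u,v in((150,210),(268,235),(400,225))]
cv2.imwrite("pics/crop.png",np.hstack(cr)[:,:,::-1])
```

```text
green [534.9 313.6  92. ]
red [523.8 244.2  92. ]
blue [529.1  40.7  77. ]
red2 [524.3 -29.4  77. ]
yellow [ 485.  -310.2   40. ]
```

View pics/crop.png

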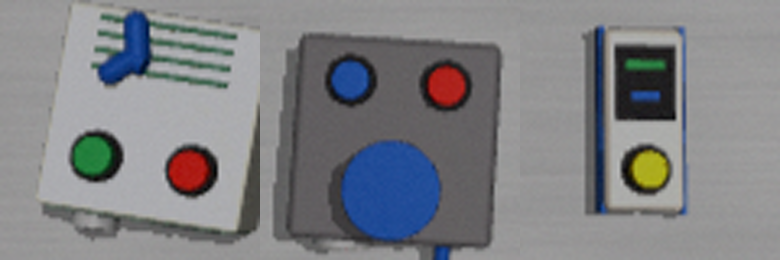

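The crop confirms the choice: green key at (95,157), blue key at (350,80) beside the red one, and the yellow key on the white oximeter at (648,170). Next I move towards the green key, closing the jaw.

Call:
apply_moves(
  xyz=[
    [-0.037,-0.0125,0],
    [-0.075,-0.025,0],
    [-0.113,-0.0375,0],
    [-0.151,-0.05,0],
    [-0.189,-0.063,0],
  ],
  twist=[
    [0,0,0],
    [0,0,0],
    [0,0,0],
    [0,0,0],
    [0,0,0],
  ],
  jaw=[0,0,0,0,0],
)

```text
t: 0.57
eef_pos: [298.1, 456.7, 303.7]
orientation: [-0.0, 0.11, 0.994, -0.0]
wrist_force: [0.5, 0.5, -0.1]
finger_gap: 25.2
grip_force: 0.0
```

Call:
apply_moves(
  xyz=[
    [-0.037,-0.0125,0],
    [-0.075,-0.025,0],
    [-0.113,-0.0375,0],
    [-0.151,-0.05,0],
    [-0.189,-0.063,0],
  ],
  twist=[
    [0,0,0],
    [0,0,0],
    [0,0,0],
    [0,0,0],
    [0,0,0],
  ],
  jaw=[0,0,0,0,0],
)

```text
t: 0.98
eef_pos: [468.9, 353.5, 303.7]
orientation: [-0.0, 0.111, 0.994, -0.0]
wrist_force: [0.3, 1.1, 0.3]
finger_gap: -0.2
grip_force: 0.0
```

Call:
apply_moves(
  xyz=[
    [-0.025,-0.008,0],
    [-0.05,-0.017,0],
    [-0.075,-0.025,0],
    [-0.075,-0.025,0],
    [-0.075,-0.025,0],
  ],
  twist=[
    [0,0,0],
    [0,0,0],
    [0,0,0],
    [0,0,0],
    [0,0,0],
  ],
  jaw=[0,0,0,0,0],
)

```text
t: 1.4
eef_pos: [536.0, 312.9, 303.2]
orientation: [-0.001, 0.112, 0.994, -0.0]
wrist_force: [0.6, -0.4, 0.4]
finger_gap: 0.3
grip_force: 0.0
```

```bash
cat > look.py <<'E'
from h import *
import sys
n,lo,hi,z=eval(sys.argv[1])
g=cam("wrist");o=get_obs();save(g,f"pics/w_{n}.png")
q=o["orientation"];M=R.from_quat([q[1],q[2],q[3],q[0]]).as_matrix()
import rig
print("t",o["t"],"tcp",o["eef_pos"].round(1),"gap",o["finger_gap"],"F",o["wrist_force"].round(2),"tip",rig.tip_extent() if callable(rig.tip_extent) else rig.tip_extent)
print(M.round(3))
for c,st in blobs(g,lo,hi,200):
    p=ray(g,*c,z); d=M.T@(p-o["eef_pos"]); print(c,st,p,"tool shift",d.round(1), "depthpt",zat(g,*c))
E
python3 look.py '"green",(45,90,50),(80,255,255),92'
```

```text
t 1.45 tcp [535.  313.7 303.2] gap 0.12520242968741258 F [ 0.45 -0.38  0.56] tip 72.6
[[-0.975  0.221 -0.001]
 [ 0.221  0.975 -0.   ]
 [ 0.001 -0.    -1.   ]]
[282.6 201.6] [265, 185, 36, 35, 971] [535.3 315.7  92. ] tool shift [-1.000e-01  2.100e+00  2.112e+02] depthpt [535.5 315.7  91.2]
[215.3 278.3] [188, 275, 56, 7, 220] [585.7 248.2  92. ] tool shift [-64.2 -52.6 211.2] depthpt [590.5 244.8  80.3]
[214.8 291.3] [190, 288, 51, 7, 200] [596.8 244.7  92. ] tool shift [-75.8 -53.5 211.1] depthpt [602.2 241.1  80. ]
```

View pics/w_green.png

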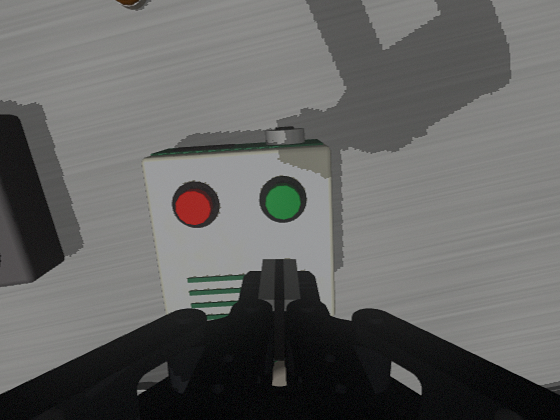

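The wrist view shows green at (283,202) nearly under the shut fingertips and red at (192,205) well clear. I lower to just above the cap.

Call:
apply_moves(
  xyz=[
    [0,0.001,0.03],
    [0,0.001,0.065],
    [0,0.001,0.095],
    [0,0.001,0.115],
    [0,0.001,0.12],
  ],
  twist=[
    [0,0,0],
    [0,0,0],
    [0,0,0],
    [0,0,0],
    [0,0,0],
  ],
  jaw=[0,0,0,0,0],
)

```text
t: 1.87
eef_pos: [531.7, 315.1, 179.3]
orientation: [-0.004, 0.11, 0.994, -0.002]
wrist_force: [-0.1, -0.7, 0.0]
finger_gap: 0.2
grip_force: 0.0
```

Call:
apply_moves(
  xyz=[
    [0,0,0.004],
    [0,0,0.008],
    [0,0,0.012],
    [0,0,0.015],
    [0,0,0.015],
  ],
  twist=[
    [0,0,0],
    [0,0,0],
    [0,0,0],
    [0,0,0],
    [0,0,0],
  ],
  jaw=[0,0,0,0,0],
)

```text
t: 2.28
eef_pos: [535.6, 315.1, 169.4]
orientation: [0.0, 0.111, 0.994, 0.0]
wrist_force: [-0.7, 0.5, 0.0]
finger_gap: -0.1
grip_force: 0.0
```

Call:
apply_moves(
  xyz=[
    [0,0,0.002],
    [0,0,0.004],
    [0,0,0.006],
    [0,0,0.007],
    [0,0,0.007],
  ],
  twist=[
    [0,0,0],
    [0,0,0],
    [0,0,0],
    [0,0,0],
    [0,0,0],
  ],
  jaw=[0,0,0,0,0],
)

```text
t: 2.7
eef_pos: [535.7, 315.0, 162.1]
orientation: [0.0, 0.111, 0.994, 0.0]
wrist_force: [0.1, -0.2, 1.8]
finger_gap: -0.0
grip_force: 0.7
```

Call:
apply_moves(
  xyz=[
    [0,0,0.0006],
    [0,0,0.0012],
    [0,0,0.0018],
    [0,0,0.0025],
    [0,0,0.0025],
  ],
  twist=[
    [0,0,0],
    [0,0,0],
    [0,0,0],
    [0,0,0],
    [0,0,0],
  ],
  jaw=[0,0,0,0,0],
)

```text
t: 3.12
eef_pos: [535.6, 315.0, 159.4]
orientation: [0.0, 0.111, 0.994, 0.0]
wrist_force: [1.5, 1.1, 2.5]
finger_gap: 0.2
grip_force: 1.0
```

Call:
apply_moves(
  xyz=[
    [0,0,0.0003],
    [0,0,0.0006],
    [0,0,0.001],
    [0,0,0.001],
    [0,0,0.001],
  ],
  twist=[
    [0,0,0],
    [0,0,0],
    [0,0,0],
    [0,0,0],
    [0,0,0],
  ],
  jaw=[0,0,0,0,0],
)

```text
t: 3.53
eef_pos: [535.4, 315.0, 158.4]
orientation: [0.0, 0.111, 0.994, 0.0]
wrist_force: [1.4, 0.2, 2.7]
finger_gap: -0.1
grip_force: 1.1
```

Call:
apply_moves(
  xyz=[
    [0,0,0.0003],
    [0,0,0.0006],
    [0,0,0.0008],
    [0,0,0.0008],
    [0,0,0.0008],
  ],
  twist=[
    [0,0,0],
    [0,0,0],
    [0,0,0],
    [0,0,0],
    [0,0,0],
  ],
  jaw=[0,0,0,0,0],
)

```text
t: 3.95
eef_pos: [535.4, 314.9, 157.7]
orientation: [0.0, 0.111, 0.994, 0.0]
wrist_force: [1.2, 0.4, 2.8]
finger_gap: -0.1
grip_force: 1.6
```

Call:
apply_moves(
  xyz=[
    [0,0,0.0002],
    [0,0,0.0004],
    [0,0,0.0005],
    [0,0,0.0005],
    [0,0,0.0005],
  ],
  twist=[
    [0,0,0],
    [0,0,0],
    [0,0,0],
    [0,0,0],
    [0,0,0],
  ],
  jaw=[0,0,0,0,0],
)

```text
t: 4.37
eef_pos: [535.5, 315.0, 157.7]
orientation: [0.0, 0.111, 0.994, 0.0]
wrist_force: [0.3, 0.7, 6.1]
finger_gap: 0.4
grip_force: 3.3
```

The hard stop is felt: TCP z holds at 157.7 while the force rises to 6 N. The green key is home, so I lift and travel to the pump.

Call:
apply_moves(
  xyz=[
    [0,0,-0.02],
    [0,0,-0.055],
    [0,0,-0.09],
    [0,0,-0.12],
    [-0.006,-0.03,-0.12],
  ],
  twist=[
    [0,0,0],
    [0,0,0],
    [0,0,0],
    [0,0,0],
    [0,0,0],
  ],
  jaw=[0,0,0,0,0],
)

```text
t: 4.78
eef_pos: [536.5, 288.4, 284.2]
orientation: [0.005, 0.109, 0.994, 0.003]
wrist_force: [1.1, -1.2, 1.9]
finger_gap: -0.1
grip_force: 0.0
```

Call:
apply_moves(
  xyz=[
    [-0.008,-0.039,0],
    [-0.016,-0.078,0],
    [-0.024,-0.117,0],
    [-0.032,-0.156,0],
    [-0.039,-0.195,0],
  ],
  twist=[
    [0,0,0],
    [0,0,0],
    [0,0,0],
    [0,0,0],
    [0,0,0],
  ],
  jaw=[0,0,0,0,0],
)

```text
t: 5.2
eef_pos: [528.6, 84.1, 276.2]
orientation: [-0.001, 0.11, 0.994, -0.0]
wrist_force: [0.8, -1.2, 0.1]
finger_gap: 0.3
grip_force: 0.0
```

Call:
apply_moves(
  xyz=[
    [-0.004,-0.022,0],
    [-0.009,-0.044,0],
    [-0.009,-0.044,0],
    [-0.009,-0.044,0],
    [-0.009,-0.044,0],
  ],
  twist=[
    [0,0,0],
    [0,0,0],
    [0,0,0],
    [0,0,0],
    [0,0,0],
  ],
  jaw=[0,0,0,0,0],
)

```text
t: 5.62
eef_pos: [528.4, 41.2, 276.5]
orientation: [-0.001, 0.111, 0.994, 0.0]
wrist_force: [-0.3, 0.4, 0.7]
finger_gap: 0.1
grip_force: 0.0
```

```bash
python3 look.py '"blue",(95,120,50),(125,255,255),77'
python3 - <<'E'
from h import *
g=cam("top")
print(zat(g,137.7,217.5),zat(g,167.5,222))
E
```

```text
t 5.6667 tcp [528.5  41.6 276.6] gap 0.10401746167697447 F [ 0.27 -0.06  0.  ] tip 72.6
[[-0.976  0.219 -0.001]
 [ 0.219  0.976  0.001]
 [ 0.001  0.    -1.   ]]
[159.6  51.6] [151, 43, 18, 19, 259] [407.  -12.9  77. ] tool shift [106.3 -79.9 199.7] depthpt [399.3 -22.3  40.6]
[206.3 106.8] [150, 49, 114, 117, 10485] [447.9   7.9  77. ] tool shift [ 71.  -50.6 199.7] depthpt [449.8  13.7 109.9]
[281.1 207.2] [263, 188, 38, 39, 1113] [529.   42.7  77. ] tool shift [ -0.5   1.1 199.6] depthpt [528.9  42.7  77.2]
[535.3 316.2  84.2] [523.8 244.2  92.1]
```

View pics/w_blue.png

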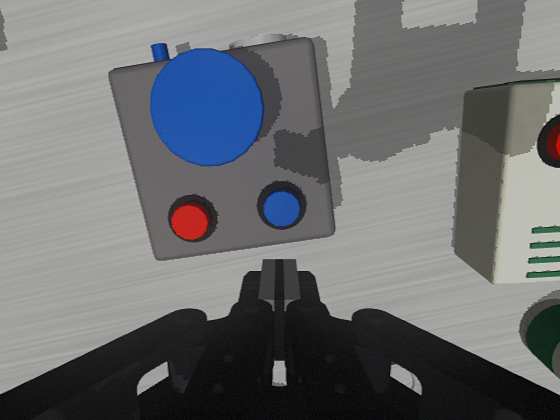

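The depth map confirms the green key is home at 84 mm and its red key is still up at 92. The wrist view shows blue at (281,207), about 1 mm off, with red at (190,220) and the jar lid at (206,107) clear. I check the camera mount height against the jar before going down.

```bash
python3 -c "
from h import *
print(np.array(get_image('wrist')['mount']).round(2))"
```

```text
[[ 0.000e+00  9.600e-01  2.600e-01  6.648e+01]
 [ 1.000e+00 -0.000e+00  0.000e+00  3.000e-02]
 [ 0.000e+00  2.600e-01 -9.600e-01 -6.954e+01]
 [ 0.000e+00  0.000e+00  0.000e+00  1.000e+00]]
```

Call:
apply_moves(
  xyz=[
    [-0.0005,0.001,0.03],
    [-0.0005,0.001,0.06],
    [-0.0005,0.001,0.085],
    [-0.0005,0.001,0.1],
    [-0.0005,0.001,0.1],
  ],
  twist=[
    [0,0,0],
    [0,0,0],
    [0,0,0],
    [0,0,0],
    [0,0,0],
  ],
  jaw=[0,0,0,0,0],
)

```text
t: 6.18
eef_pos: [527.0, 42.9, 173.2]
orientation: [-0.004, 0.11, 0.994, 0.0]
wrist_force: [-0.5, 0.2, -0.2]
finger_gap: 0.0
grip_force: 0.0
```

Call:
apply_moves(
  xyz=[
    [0,0,0.01],
    [0,0,0.018],
    [0,0,0.022],
    [0,0,0.026],
    [0,0,0.03],
  ],
  twist=[
    [0,0,0],
    [0,0,0],
    [0,0,0],
    [0,0,0],
    [0,0,0],
  ],
  jaw=[0,0,0,0,0],
)

```text
t: 6.6
eef_pos: [530.0, 41.6, 147.5]
orientation: [0.001, 0.111, 0.994, 0.0]
wrist_force: [-1.2, 0.6, 2.6]
finger_gap: 0.6
grip_force: 1.3
```

Call:
apply_moves(
  xyz=[
    [0,0,0.0005],
    [0,0,0.001],
    [0,0,0.0015],
    [0,0,0.002],
    [0,0,0.002],
  ],
  twist=[
    [0,0,0],
    [0,0,0],
    [0,0,0],
    [0,0,0],
    [0,0,0],
  ],
  jaw=[0,0,0,0,0],
)

```text
t: 7.02
eef_pos: [529.9, 41.5, 145.4]
orientation: [0.0, 0.111, 0.994, 0.0]
wrist_force: [0.9, 0.5, 1.7]
finger_gap: -0.5
grip_force: 1.2
```

Call:
apply_moves(
  xyz=[
    [0,0,0.0005],
    [0,0,0.001],
    [0,0,0.0015],
    [0,0,0.002],
    [0,0,0.002],
  ],
  twist=[
    [0,0,0],
    [0,0,0],
    [0,0,0],
    [0,0,0],
    [0,0,0],
  ],
  jaw=[0,0,0,0,0],
)

```text
t: 7.43
eef_pos: [529.8, 41.5, 143.1]
orientation: [0.0, 0.111, 0.994, -0.0]
wrist_force: [1.0, 0.2, 1.8]
finger_gap: 0.1
grip_force: 1.0
```

Call:
apply_moves(
  xyz=[
    [0,0,0.0003],
    [0,0,0.0006],
    [0,0,0.0008],
    [0,0,0.0008],
    [0,0,0.0008],
  ],
  twist=[
    [0,0,0],
    [0,0,0],
    [0,0,0],
    [0,0,0],
    [0,0,0],
  ],
  jaw=[0,0,0,0,0],
)

```text
t: 7.85
eef_pos: [529.8, 41.5, 142.6]
orientation: [0.0, 0.111, 0.994, -0.0]
wrist_force: [1.5, 0.6, 4.5]
finger_gap: 0.0
grip_force: 2.6
```

The blue key is home: TCP at 142.6 with the force rising. I lift and travel to the oximeter.

Call:
apply_moves(
  xyz=[
    [0,0,-0.02],
    [0,0,-0.055],
    [0,0,-0.09],
    [-0.001,-0.01,-0.11],
    [-0.004,-0.045,-0.11],
  ],
  twist=[
    [0,0,0],
    [0,0,0],
    [0,0,0],
    [0,0,0],
    [0,0,0],
  ],
  jaw=[0,0,0,0,0],
)

```text
t: 8.27
eef_pos: [525.7, -1.3, 257.2]
orientation: [0.004, 0.108, 0.994, 0.0]
wrist_force: [1.0, -0.9, 0.1]
finger_gap: 0.1
grip_force: 0.0
```

Call:
apply_moves(
  xyz=[
    [-0.004,-0.04,0],
    [-0.008,-0.08,0],
    [-0.012,-0.12,0],
    [-0.016,-0.16,0],
    [-0.019,-0.2,0],
  ],
  twist=[
    [0,0,0],
    [0,0,0],
    [0,0,0],
    [0,0,0],
    [0,0,0],
  ],
  jaw=[0,0,0,0,0],
)

```text
t: 8.68
eef_pos: [497.0, -204.1, 251.7]
orientation: [-0.001, 0.111, 0.994, 0.0]
wrist_force: [1.5, -0.4, -0.1]
finger_gap: -0.2
grip_force: 0.0
```

Call:
apply_moves(
  xyz=[
    [-0.004,-0.036,0],
    [-0.008,-0.072,0],
    [-0.01,-0.108,0],
    [-0.01,-0.108,0],
    [-0.01,-0.108,0],
  ],
  twist=[
    [0,0,0],
    [0,0,0],
    [0,0,0],
    [0,0,0],
    [0,0,0],
  ],
  jaw=[0,0,0,0,0],
)

```text
t: 9.1
eef_pos: [482.9, -311.6, 251.3]
orientation: [-0.001, 0.112, 0.994, 0.001]
wrist_force: [-0.5, 0.8, 0.5]
finger_gap: 0.1
grip_force: 0.0
```

```bash
python3 look.py '"yellow",(22,120,70),(34,255,255),40'
python3 - <<'E'
from h import *
g=cam("top")
print(zat(g,137.7,217.5),zat(g,167.5,222),zat(g,255.3,219.2),zat(g,285,221))
E
```

```text
t 9.15 tcp [ 483.3 -310.2  251.3] gap -0.2822838725177055 F [0.26 0.38 0.45] tip 72.6
[[-0.975  0.222 -0.002]
 [ 0.222  0.975  0.002]
 [ 0.002  0.001 -1.   ]]
[283.5 204.5] [266, 186, 36, 37, 1009] [ 484.6 -308.3   40. ] tool shift [ -1.3   1.8 211.3] depthpt [ 484.5 -308.3   40.2]
[535.1 314.9  87.9] [523.8 244.3  91.6] [529.4  41.   71.7] [524.2 -29.4  77.6]
```

View pics/w_yellow.png

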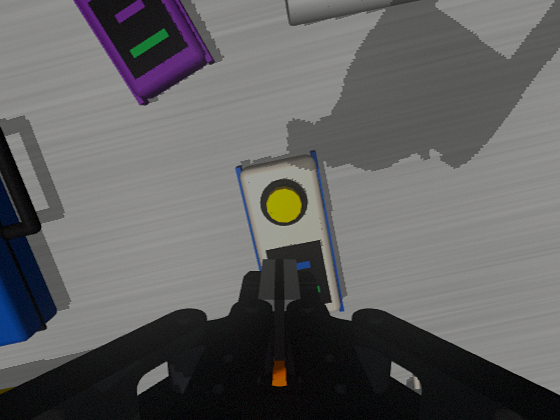

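The wrist view shows yellow at (284,205) on the white oximeter, about 1–2 mm off. The purple look-alike at (150,40) is well away. I lower.

Call:
apply_moves(
  xyz=[
    [-0.001,0.001,0.03],
    [-0.001,0.001,0.06],
    [-0.001,0.001,0.09],
    [-0.001,0.001,0.115],
    [-0.001,0.001,0.12],
  ],
  twist=[
    [0,0,0],
    [0,0,0],
    [0,0,0],
    [0,0,0],
    [0,0,0],
  ],
  jaw=[0,0,0,0,0],
)

```text
t: 9.62
eef_pos: [483.4, -305.3, 127.5]
orientation: [-0.003, 0.11, 0.994, 0.003]
wrist_force: [-1.4, 0.3, -1.0]
finger_gap: 0.1
grip_force: 0.0
```

Call:
apply_moves(
  xyz=[
    [0,0,0],
    [0,0,0.004],
    [0,0,0.008],
    [0,0,0.012],
    [0,0,0.015],
  ],
  twist=[
    [0,0,0],
    [0,0,0],
    [0,0,0],
    [0,0,0],
    [0,0,0],
  ],
  jaw=[0,0,0,0,0],
)

```text
t: 10.03
eef_pos: [485.9, -309.7, 118.2]
orientation: [0.001, 0.111, 0.994, -0.001]
wrist_force: [0.0, -0.1, -0.4]
finger_gap: -0.0
grip_force: 0.0
```

Call:
apply_moves(
  xyz=[
    [0,0,0.001],
    [0,0,0.002],
    [0,0,0.003],
    [0,0,0.004],
    [0,0,0.005],
  ],
  twist=[
    [0,0,0],
    [0,0,0],
    [0,0,0],
    [0,0,0],
    [0,0,0],
  ],
  jaw=[0,0,0,0,0],
)

```text
t: 10.45
eef_pos: [485.4, -309.5, 112.4]
orientation: [0.0, 0.111, 0.994, -0.0]
wrist_force: [-0.2, -0.4, 2.1]
finger_gap: -0.1
grip_force: 1.2
```

Call:
apply_moves(
  xyz=[
    [0,0,0.0008],
    [0,0,0.0016],
    [0,0,0.0024],
    [0,0,0.0032],
    [0,0,0.004],
  ],
  twist=[
    [0,0,0],
    [0,0,0],
    [0,0,0],
    [0,0,0],
    [0,0,0],
  ],
  jaw=[0,0,0,0,0],
)

```text
t: 10.87
eef_pos: [485.4, -309.4, 108.3]
orientation: [0.0, 0.111, 0.994, -0.0]
wrist_force: [-0.3, 0.3, 2.7]
finger_gap: -0.0
grip_force: 1.2
```

Call:
apply_moves(
  xyz=[
    [0,0,0.0004],
    [0,0,0.0008],
    [0,0,0.0012],
    [0,0,0.0016],
    [0,0,0.0016],
  ],
  twist=[
    [0,0,0],
    [0,0,0],
    [0,0,0],
    [0,0,0],
    [0,0,0],
  ],
  jaw=[0,0,0,0,0],
)

```text
t: 11.28
eef_pos: [485.4, -309.4, 106.6]
orientation: [0.0, 0.111, 0.994, -0.0]
wrist_force: [-0.3, -1.0, 1.5]
finger_gap: 0.1
grip_force: 0.7
```

Call:
apply_moves(
  xyz=[
    [0,0,0.0002],
    [0,0,0.0004],
    [0,0,0.0006],
    [0,0,0.0006],
    [0,0,0.0006],
  ],
  twist=[
    [0,0,0],
    [0,0,0],
    [0,0,0],
    [0,0,0],
    [0,0,0],
  ],
  jaw=[0,0,0,0,0],
)

```text
t: 11.7
eef_pos: [485.4, -309.4, 106.1]
orientation: [0.0, 0.111, 0.994, -0.0]
wrist_force: [0.2, -1.0, 1.6]
finger_gap: -0.3
grip_force: 0.9
```

Call:
apply_moves(
  xyz=[
    [0,0,0.0002],
    [0,0,0.0004],
    [0,0,0.0006],
    [0,0,0.0008],
    [0,0,0.0008],
  ],
  twist=[
    [0,0,0],
    [0,0,0],
    [0,0,0],
    [0,0,0],
    [0,0,0],
  ],
  jaw=[0,0,0,0,0],
)

```text
t: 12.12
eef_pos: [485.4, -309.5, 105.6]
orientation: [0.0, 0.111, 0.994, -0.0]
wrist_force: [-0.2, -0.1, 5.6]
finger_gap: 0.1
grip_force: 2.6
```

The yellow key is home: TCP at 105.6 with 5.6 N. I lift clear and check all the keys.

Call:
apply_moves(
  xyz=[
    [0,0,-0.01],
    [0,0,-0.04],
    [0,0,-0.08],
    [0,0,-0.12],
    [0,0,-0.146],
  ],
  twist=[
    [0,0,0],
    [0,0,0],
    [0,0,0],
    [0,0,0],
    [0,0,0],
  ],
  jaw=[0,0,0,0,0],
)

```text
t: 12.53
eef_pos: [486.0, -309.5, 255.5]
orientation: [0.001, 0.111, 0.994, -0.001]
wrist_force: [0.7, -0.6, -0.8]
finger_gap: 0.3
grip_force: 0.0
```

Call:
apply_moves(
  xyz=[
    [0.03,0,0],
    [0.06,0,0],
    [0.08,0,0],
    [0.08,0,0],
    [0.08,0,0],
  ],
  twist=[
    [0,0,0],
    [0,0,0],
    [0,0,0],
    [0,0,0],
    [0,0,0],
  ],
  jaw=[0,0,0,0,0],
)

```text
t: 12.95
eef_pos: [406.7, -291.4, 251.7]
orientation: [0.0, 0.111, 0.994, 0.0]
wrist_force: [1.1, -0.4, 0.3]
finger_gap: -0.3
grip_force: 0.0
```

Run:
```python
from h import *
def med(g,u,v,r=3):
    return round(float(np.median([zat(g,u+i,v+j)[2] for i in range(-r,r+1) for j in range(-r,r+1)])),1)
gs=[cam("top") for _ in range(4)]
for n,u,v in(("green",137.7,217.5),("redL",167.5,222),("blue",255.3,219.2),("redP",285,221)): print(n,[med(g,u,v) for g in gs])
w=cam("wrist");b=blobs(w,(22,120,70),(34,255,255),200)
for c,s in b: print("yellow",c,ray(w,*c,33),med(w,*c,6))
print(get_obs()["t"],get_obs()["wrist_force"])
save(gs[0],"pics/end.png")
```

```text
green [84.3, 85.2, 84.9, 84.6]
redL [92.1, 92.5, 92.4, 91.6]
blue [70.2, 69.8, 69.5, 69.8]
redP [77.1, 77.3, 77.2, 77.2]
yellow [86.3 50.4] [ 270.8 -401.8   33. ] 39.9
13.2 [ 0.01149909 -0.05153358 -0.356961  ]
```

View pics/end.png

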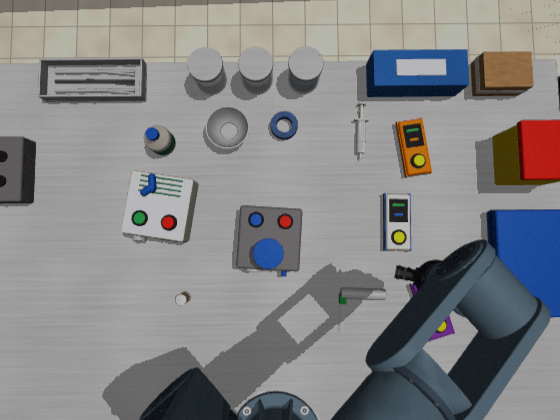

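The end view shows the oximeter unmoved at (398,222) with its key at (399,237), and everything else in place. I check its key height from the top camera and hand in.

Run:
```python
from h import *
z=[]
for _ in range(4):
    g=cam("top"); z.append(np.median([zat(g,399+i,237+j)[2] for i in range(-3,4) for j in range(-3,4)]))
print(z)
if np.median(z)<35: print(job_done())
```

```text
[np.float64(33.0), np.float64(33.3), np.float64(33.1), np.float64(33.1)]
the job is handed in; nothing more can be done
None
```

I pressed the green, blue and yellow start keys fully home, in that order. Both red standby keys stayed up, nothing else was moved, and the job was handed in at about 13 s.

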